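# Tension the sprung arm to the set mark

### The arm

A 6-joint arm with a two-finger parallel gripper is mounted at the origin on a cart in front of the work surface, level with it; the furniture and walls round the work are solid. World frame = base frame: x ahead of the robot, y to its left, z up, the work surface at z = 0. Lengths are in mm, angles in rad, forces in N, time in s.
With the tool pointing down it reaches from about 400 to 925 mm from the base axis. Payload 12.5 kg.
Tool frame: the origin (TCP) lies between the finger pads; the fingertips stand 19 mm ahead of it and the grasp point (between the pads) is the TCP (env.tips_ahead is the distance from the TCP to the fingertips, in mm); z points along the fingers, y is the line along which they close (so a half turn about z gives the same grasp; the last joint's range is limited). The gripper opens to 95 mm and grips with 3 to 60 N. Pads are 20 mm wide; open, the fingers measure 119 mm over their backs; the gripper's body (75 mm by 180 mm) begins 59 mm behind the grasp point.
Start: joints at [-1.383, 0.491, 1.559, -0, 1.092, -0.106], TCP at [181.017, -598.229, 233.661] pointing down, gripper open.
Joint ranges: [-3.1, 3.1], [-0.84, 2.19], [0.05, 2.79], [-1.13, 4.28], [0.06, 2.93], [-2.69, 2.69]. Speed limits (rad/s): [2.22, 2.22, 2.79, 3.14, 3.14, 3.14].

### API

Orientations are given as [roll, pitch, yaw] about the fixed x, y, z axes, in that order (R = Rz(yaw) Ry(pitch) Rx(roll)).
In Python, from cell import env gives the robot as it stands.
- The arm moves only by the shell command python3 -m crank 'ROWS'. ROWS is JSON, a list of rows, each a list of 5 numbers: the shift along the tool's x, y, z in mm, then the turn about the tool's z in degrees, then the finger opening in mm, from 0 to 95.1. In form: [[dx, dy, dz, yaw, grip], ...]. A call has 1 to 10 rows; each row is the pose to reach, as a shift and turn from the pose commanded when the call began, along the tool's axes at that moment; what a row does not reach only later rows make up. A row lasts 1/12 s, in which the tool goes at most 41.7 mm and 7.16 degrees, less where a joint would pass 70% of its speed; a pose out of reach is approached as far as the arm can. A call with a gripper value outside its range is refused whole. The fingers move at their own pace and stop on an object; the grip force is fixed at half the most. Time passes only in rows, so rows that repeat a pose let the fingers close. It gives the time, the measured TCP pose, the force, the opening and the grip force at its end, in the units of the state.
- env.state(): the state, without advancing time (a new reading comes with each control period).
- env.read_camera(name): name is "side" or "top" or "wrist"; returns a dict with "img" (420x560x3 uint8, blue, green, red), "K" (3x3 intrinsics, pixels), "pose" (4x4, takes a point from camera to world coordinates). Camera axes: x right, y down, z forward; pixel columns grow to the right and rows downward; lengths in mm; the calibration is good to about 2 mm. The wrist camera is an equidistant fisheye: a pixel r from the principal point sees the ray r / f radians off the axis. A picture is of the moment at which its call begins. There is no depth.
- env.job_done(): hands the job in; it is judged then, once.
The state is a dict: "t": time; "joints": joint angles; "qvel": joint speeds; "tau": joint torques, N m; "eef_pos": TCP position; "tcp_rot": TCP orientation; "ft_force": force on the tool from outside, world axes, zero at the start; "moment": the same for the moment, N m; "opening": opening from 0.0 (shut) to 1.0 (fully open); "grip_force": force on a finger pad.
Only numpy, scipy, OpenCV 4.12 (cv2) and the standard library are available. Lean on these libraries where they do the work, as an engineer would, in place of code of your own. Each camera call takes 0.05 s, during which the arm holds its last target. There are 200 camera calls.

### The job

The blanket tensioner of the proof press stands slack on the bench. Turn its bar-shaped tension knob clockwise until the tip of the sprung arm points at the brass set mark on the scale, then let go of the knob. Set it with the knob alone: do not push the arm itself and do not shift the mark.

Things in the scene. Friction and masses are not known exactly. Their poses are not given: they have to be found in the camera images.
- knob_grip (a point): Black tension knob on the fixed grey base plate (150 x 310 mm): an upright bar grip 46 x 14 mm, top 73 mm above the bench, on a 50 mm metal disc (its top at 35 mm); all else on the plate is lower than 40 mm. This point: on the turning axis, 60 mm above the bench, x along the bar. Clockwise from above tightens; starts at its slack stop, 1.6 rad of travel, 0.2 N m, stays where left.
- pointer_tip (a point): Pointed end of the flat steel arm over the base plate, 150 mm from the arm's pivot, 25 mm above the bench. Geared to the knob: as the knob turns clockwise the arm turns counter-clockwise seen from above, 0.35 rad for each rad of the knob (about 52 mm of tip travel).
- set_mark (a point): Where the pointer tip must come: on the tip's circle, 150 mm from the pivot, 25 mm above the bench, just in front of the point of the brass rider (22 x 16 mm, small round knurled screw on top) on the curved rail of the scale. It lies 24 to 72 mm counter-clockwise along that circle from the slack tip.
- spring_arm: The flat steel arm, 14 mm wide, with its toothed sector and a coil spring (top 38 mm above the bench) that pulls it back towards slack. Origin on its upright pivot at bench height, 69 mm from the knob's axis; x points along the arm to the pointer tip.

How it is judged:
By the outcome, as a careful person would: the job done as asked, in the order asked, and still so for the second after the job is handed in, with the robot touching nothing.
It also fails if it takes over 32 s, if anything falls off the work surface, if the arm or the gripper's body presses on something with over 40 N, if the wrist force passes 120 N, or if a joint passes its speed limit or range.

## Working session

There is one attempt and no reset: what is moved stays moved. The work goes in short steps, Python scripts to look and compute and a shell command to move; the robot and the scene stay as the last step left them, time stands still between calls to the robot, and variables do not carry over. Pictures are saved under pics/ and viewed, at most 10 in all, crops included, and the job is handed in when it is done.

```bash
mkdir -p pics; python3 - <<'E'
from cell import env
import cv2
for n in("top","side"):
    c=env.read_camera(n); cv2.imwrite(f"pics/{n}0.png",c["img"]); print(n,c["K"].tolist(),c["pose"].round(4).tolist())
s=env.state();print(s["eef_pos"],s["tcp_rot"],s["t"])
E
```

```text
top [[395.6585079641104, 0.0, 273.27752235267945], [0.0, 395.6585079641104, 204.89499755473483], [0.0, 0.0, 1.0]] [[-0.0097, -0.9972, 0.0747, 477.9531], [-0.9997, 0.0079, -0.0242, 32.5561], [0.0235, -0.0749, -0.9969, 925.2166], [0.0, 0.0, 0.0, 1.0]]
side [[510.170535518378, 0.0, 281.8157758281091], [0.0, 510.170535518378, 204.96823262342542], [0.0, 0.0, 1.0]] [[-0.9985, 0.0079, -0.0544, 571.5831], [0.0531, 0.3931, -0.9179, 798.8948], [0.0142, -0.9195, -0.3929, 388.9628], [0.0, 0.0, 0.0, 1.0]]
[ 180.97206229 -598.01812715  233.11894435] [-3.14059813e+00 -1.24916575e-04  2.93742649e-01] 0.1
```

View pics/top0.png

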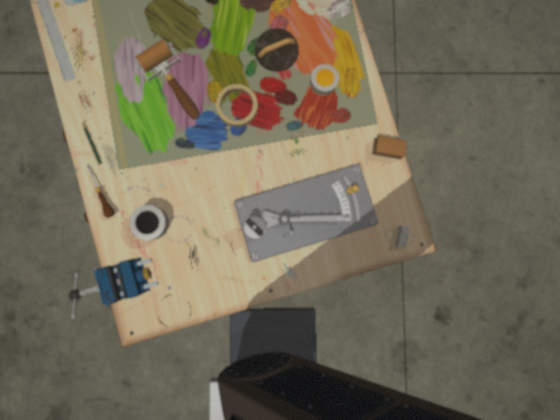

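View pics/side0.png

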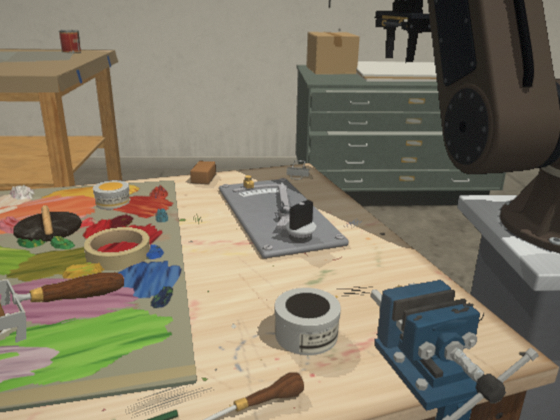

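The top view shows the plate centred at about (305,212), with the knob at (255,224), the arm pivot near (285,217), the tip near (350,217) and the rider near (352,188). I'll zoom in for exact positions.

```bash
cat > h.py <<'E'
import numpy as np,cv2
from cell import env
def ray(c,u,v,z):
    d=c["pose"][:3,:3]@np.linalg.solve(c["K"],[u,v,1]);o=c["pose"][:3,3]
    return o+d*(z-o[2])/d[2]
E
python3 - <<'E'
from h import *
c=env.read_camera("top")
cr=c["img"][155:265,228:383]
cv2.imwrite("pics/topc.png",cv2.resize(cr,None,fx=5,fy=5,interpolation=cv2.INTER_CUBIC))
print([ray(c,*p).round(1).tolist() for p in((255,224,60),(285,217,25),(350,217,25),(352,188,25))])
E
```

```text
[[501.3, 51.9, 60.0], [517.5, -15.8, 25.0], [516.2, -164.6, 25.0], [582.9, -170.8, 25.0]]
```

View pics/topc.png

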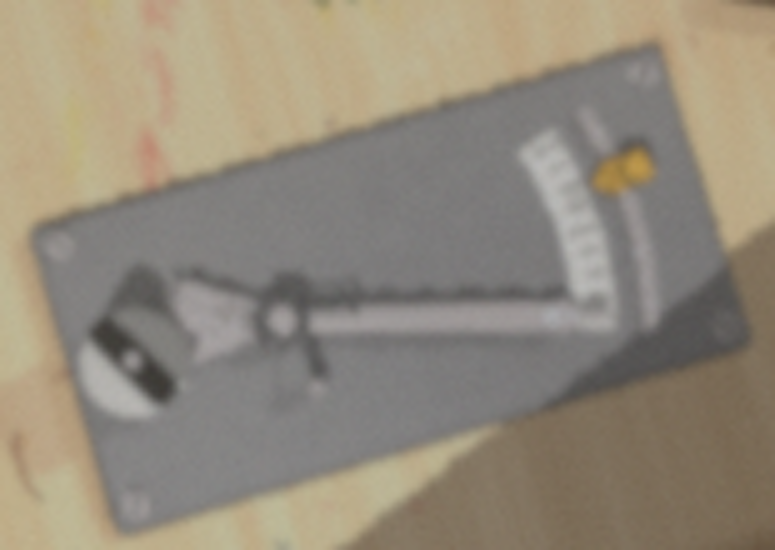

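```bash
cat >> h.py <<'E'
def dbg(s,p,a):
    from scipy.spatial.transform import Rotation as R
    M=R.from_euler("xyz",s["tcp_rot"]).as_matrix()
    print("tcp",s["eef_pos"].round(1),np.degrees(s["tcp_rot"]).round(1),"tool shift",(M.T@(p-s["eef_pos"])).round(1),"turn",np.degrees(s["tcp_rot"][2]-a).round(1),"t",s["t"])
E
python3 - <<'E'
from h import *
c=env.read_camera("top")
P=lambda x,y,z:ray(c,228+(x-2)/5,155+(y-2)/5,z)
k=P(133,360,73);a=P(97,328,73)-P(168,395,73);pv=P(285,320,30);t=P(602,318,25);m=P(592,190,25)
an=np.arctan2(a[1],a[0])
print(k,np.degrees(an),np.linalg.norm(a),pv,t,m,[np.linalg.norm(v-pv) for v in(k,t,m)])
f=lambda v:np.arctan2(v[1]-pv[1],v[0]-pv[0]); print("arc",f(m)-f(t),"knob deg",np.degrees((f(m)-f(t))/.35))
dbg(env.state(),np.array([k[0],k[1],150]),an)
E
```

```text
[495.33446937  53.32744915  73.        ] 46.228498482965215 41.98119664104363 [513.67285539 -14.53670099  30.        ] [ 513.51320015 -159.92018707   25.        ] [ 572.37962686 -156.71199444   25.        ] [np.float64(82.40654874584287), np.float64(145.4695277796139), np.float64(153.9002894171755)]
arc 0.39269111175679705 knob deg 64.28440958847033
tcp [ 181.  -598.1  233.3] [-180.    -0.    16.8] tool shift [ 489.5 -532.4   83.7] turn -29.4 t 0.2
```

```bash
python3 -m crank '[[300,-240,0,-15,90],[300,-240,0,-29.4,90],[300,-240,0,-29.4,90],[300,-240,0,-29.4,90],[300,-240,0,-29.4,90],[300,-240,0,-29.4,90],[300,-240,0,-29.4,90],[300,-240,0,-29.4,90],[300,-240,0,-29.4,90],[300,-240,0,-29.4,90]]'; python3 - <<'E'
from h import *
s=env.state();dbg(s,np.array([495.3,53.3,150]),np.radians(46.2))
E
```

```text
t: 1.03
eef_pos: [400.6, -277.5, 233.8]
tcp_rot: [-3.141, -0.001, 0.81]
ft_force: [-0.0, -1.0, 0.3]
opening: 0.946
grip_force: 0.0
tcp [ 400.6 -277.5  233.8] [-180.    -0.    46.4] tool shift [ 304.9 -159.5   84. ] turn 0.2 t 1.0333
```

Then go above the knob and stop at z about 150 for a closer look.

```bash
python3 -m crank '[[305,-160,60,0,90],[305,-160,60,0,90],[305,-160,60,0,90],[305,-160,60,0,90],[305,-160,60,0,90],[305,-160,60,0,90],[305,-160,60,0,90],[305,-160,60,0,90],[305,-160,60,0,90],[305,-160,60,0,90]]'; python3 - <<'E'
from h import *
c=env.read_camera("wrist");print(c["K"].tolist(),c["pose"].round(4).tolist())
cv2.imwrite("pics/w1.png",c["img"])
dbg(env.state(),np.array([495.3,53.3,62]),np.radians(46.2))
E
```

```text
t: 1.87
eef_pos: [494.5, 52.1, 172.8]
tcp_rot: [-3.141, 0.0, 0.811]
ft_force: [0.0, -0.8, 0.1]
opening: 0.947
grip_force: 0.0
[[325.19226210127806, 0.0, 280.99499817417615], [0.0, 325.19226210127806, 209.89232139785264], [0.0, 0.0, 1.0]] [[0.7247, -0.6632, -0.1871, 546.5873], [-0.6891, -0.6982, -0.194, 106.424], [-0.002, 0.2695, -0.963, 322.3111], [0.0, 0.0, 0.0, 1.0]]
tcp [494.2  50.5 173.1] [-180.     0.    46.4] tool shift [  2.9  -1.  111.1] turn 0.2 t 1.9167
```

View pics/w1.png

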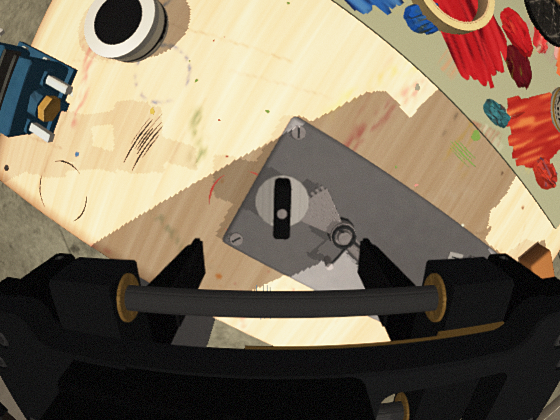

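The wrist view shows the bar upright in the image, from (283,178) to (281,240), so it is aligned with the tool. Its centre is at about (282,210). I'll cast rays to find it.

```bash
cat >> h.py <<'E'
def fray(c,u,v,z):
    K=c["K"];x=np.array([u-K[0,2],v-K[1,2]]);r=np.linalg.norm(x)+1e-9;th=r/K[0,0]
    d=c["pose"][:3,:3]@np.r_[x/r*np.sin(th),np.cos(th)];o=c["pose"][:3,3]
    return o+d*(z-o[2])/d[2]
E
python3 - <<'E'
from h import *
c=env.read_camera("wrist")
m=(c["img"].max(2)<45).astype(np.uint8)[165:250,262:305]
n,l,st,ce=cv2.connectedComponentsWithStats(m);i=1+st[1:,4].argmax()
pts=np.argwhere(l==i)[:,::-1].astype(np.float32)+[262,165];print(cv2.minAreaRect(pts.astype(np.float32)),st[i])
b=cv2.boxPoints(cv2.minAreaRect(pts.astype(np.float32)));W=np.array([fray(c,*p,73) for p in b]);k=W.mean(0)
e=[W[1]-W[0],W[2]-W[1]];a=max(e,key=np.linalg.norm);an=np.arctan(a[1]/a[0]);print(k,[np.linalg.norm(v) for v in e],np.degrees(an))
k[2]=62;dbg(env.state(),k,an)
E
```

```text
((280.6919860839844, 206.89707946777344), (16.183279037475586, 60.05915069580078), 1.5481576919555664) [ 10  12  18  61 859]
[498.84939596  56.07025571  73.        ] [np.float64(49.64062640099082), np.float64(12.587587366381372)] 44.518748487532704
tcp [494.   49.5 173.4] [-180.     0.    46.3] tool shift [  8.2  -1.  111.4] turn 1.8 t 1.9667
```

```bash
python3 -m crank '[[6,-1.5,40,1,60],[6,-1.5,80,1,60],[6,-1.5,112,1,60],[6,-1.5,112,1,60],[6,-1.5,112,1,60],[6,-1.5,112,1,8],[6,-1.5,112,1,8],[6,-1.5,112,1,8],[6,-1.5,112,1,8],[6,-1.5,112,1,8]]'
```

```text
t: 2.8
eef_pos: [497.5, 54.7, 62.6]
tcp_rot: [3.14, -0.001, 0.79]
ft_force: [-0.2, -0.3, 0.3]
opening: 0.337
grip_force: 0.0
```

```bash
python3 -m crank '[[0,0,0,0,8],[0,0,0,0,8],[0,0,0,0,8],[0,0,0,0,8],[0,0,0,0,8],[0,0,0,0,8]]'
```

```text
t: 3.3
eef_pos: [497.4, 54.5, 61.7]
tcp_rot: [3.141, -0.0, 0.789]
ft_force: [0.7, -3.5, 4.5]
opening: 0.143
grip_force: 30.0
```

```bash
python3 -m crank '[[0,0,0,5,8],[0,0,0,10,8],[0,0,0,15,8],[0,0,0,20,8],[0,0,0,25,8],[0,0,0,30,8],[0,0,0,35,8],[0,0,0,40,8],[0,0,0,40,8],[0,0,0,40,8]]'; python3 - <<'E'
from h import *
for n in("top","wrist","side"):
    c=env.read_camera(n);cv2.imwrite(f"pics/{n}2.png",c["img"])
    if n=="top": cv2.imwrite("pics/topc2.png",cv2.resize(c["img"][155:265,228:383],None,fx=5,fy=5,interpolation=cv2.INTER_CUBIC))
s=env.state();print(s["ft_force"],s["moment"])
E
```

```text
t: 4.13
eef_pos: [497.7, 54.0, 61.8]
tcp_rot: [3.141, -0.001, 0.091]
ft_force: [1.7, -9.7, 3.6]
opening: 0.144
grip_force: 30.0
[ 1.85880682 -8.99446468  2.55403674] [-1.58034112 -0.21491803 -0.08944526]
```

View pics/topc2.png

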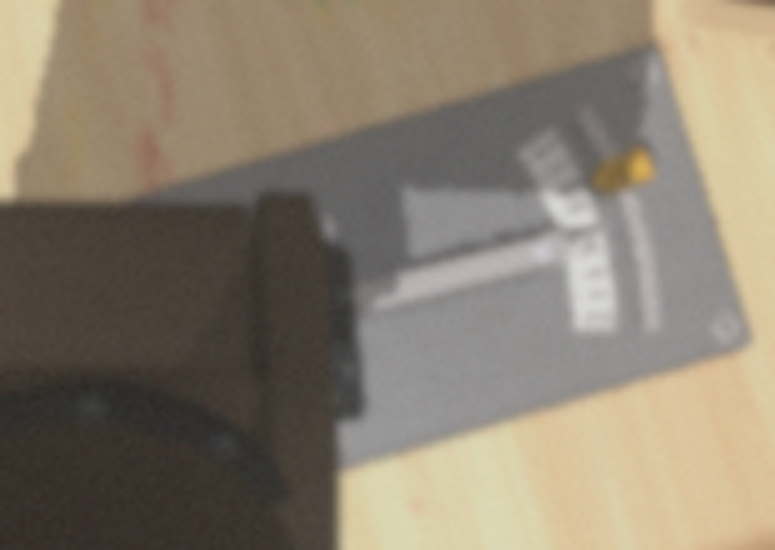

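The arm has turned to about (590,238) in the crop. The rider point is at (592,190). I'll check whether the wrist or side view shows it more sharply.

```bash
python3 - <<'E'
import cv2,numpy as np
w=cv2.imread("pics/wrist2.png");s=cv2.imread("pics/side2.png")
a=cv2.resize(w,(800,600))[150:600];a=cv2.resize(w,(400,300));b=cv2.resize(s[165:265,210:350],(400,300)if 0 else (560,400),interpolation=cv2.INTER_CUBIC)
o=np.zeros((600,800,3),np.uint8);o[:200,:400]=a[:200]*0+0;o[:300,:400]=a;b2=cv2.resize(s[170:215,220:300],(800,300)if 0 else (533,300),interpolation=cv2.INTER_CUBIC);o[300:,:533]=b2
cv2.imwrite("pics/mix2.png",o)
E
```

```text
(no output)
```

View pics/mix2.png

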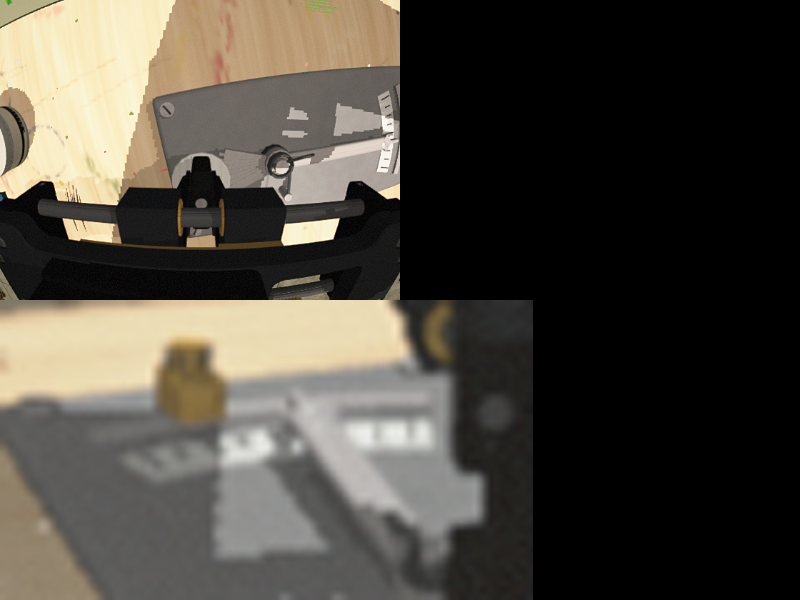

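The wrist view shows the tip just leaving the right edge at (395,140). A further turn will bring it into view. I'll turn 16° more and then measure in the wrist image.

```bash
python3 -m crank '[[0,0,0,5,8],[0,0,0,10,8],[0,0,0,16,8],[0,0,0,16,8],[0,0,0,16,8],[0,0,0,16,8]]'; python3 - <<'E'
from h import *
for n in("top","wrist"):
    c=env.read_camera(n);cv2.imwrite(f"pics/{n}3.png",c["img"])
    cr=c["img"][165:225,310:370] if n=="top" else c["img"][60:210,400:560]
    x=cv2.resize(cr,(400,400) if n=="top" else (400,375),interpolation=cv2.INTER_CUBIC)
    o=x if n=="top" else np.hstack([o,np.pad(x,((0,25),(0,0),(0,0)))])
cv2.imwrite("pics/m3.png",o)
E
```

```text
t: 4.78
eef_pos: [497.6, 53.8, 61.7]
tcp_rot: [3.141, -0.001, -0.188]
ft_force: [0.9, -10.8, 2.8]
opening: 0.144
grip_force: 30.0
```

View pics/m3.png

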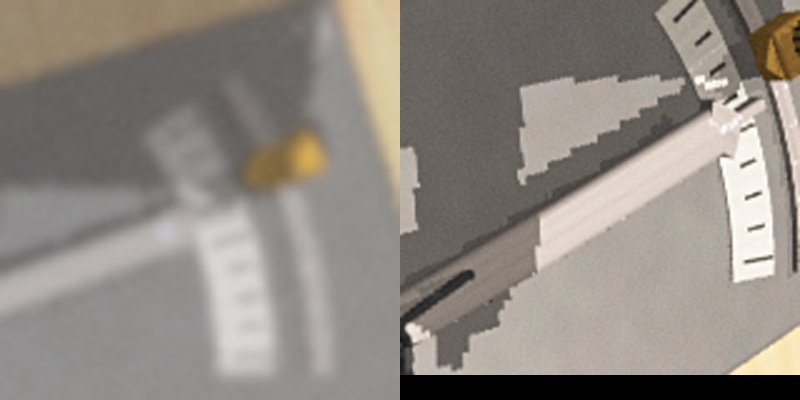

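The wrist crop shows the tip at about (546,101) in wrist pixels and the rider's point at about (540,91). I'll turn that into an angle about the pivot.

```bash
python3 - <<'E'
from h import *
c=env.read_camera("wrist")
P=lambda x,y,z:fray(c,400+(x-400-1)/2.5,60+(y-1)/2.5,z)
t=P(765,102,25);m=P(750,79,25)
pv=np.array([513.7,-14.5,25])
f=lambda v:np.arctan2(v[1]-pv[1],v[0]-pv[0])
print(t,m,np.linalg.norm(t-pv),np.linalg.norm(m-pv),np.degrees(f(m)-f(t)),np.degrees(f(m)-f(t))/.35)
# check via top: rider pt in crop2
x=c["img"][50:120,500:560];cv2.imwrite("pics/r3.png",cv2.resize(x,(514,600),interpolation=cv2.INTER_CUBIC))
E
```

```text
[ 565.6954817 -154.9148731   25.       ] [ 572.57888201 -149.14457115   25.        ] 149.7326507630054 146.9553785595628 3.2997952648750055 9.427986471071446
```

View pics/r3.png

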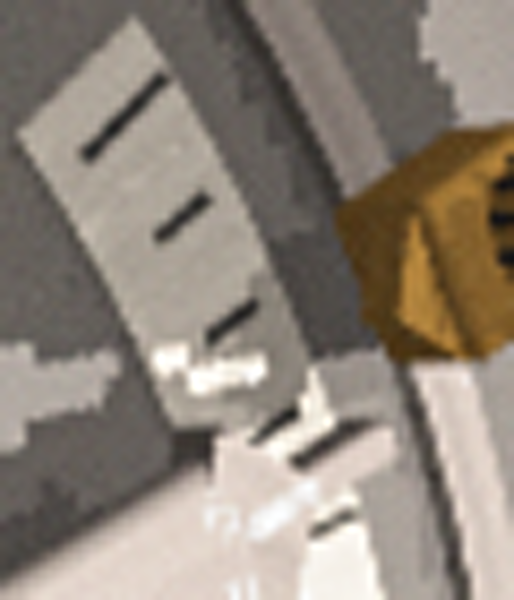

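```bash
python3 - <<'E'
from h import *
c=env.read_camera("top");pv=None
f=lambda v,p:np.degrees(np.arctan2(v[1]-p[1],v[0]-p[0]))
for n in("top0","top3"):
    im=cv2.imread(f"pics/{n}.png");hsv=cv2.cvtColor(im,cv2.COLOR_BGR2HSV).astype(int)
    m=(hsv[...,1]>110)&(abs(hsv[...,0]-20)<10);m[:175]=0;m[205:]=0;m[:,:338]=0;m[:,:][:,366:]=0
    q=np.argwhere(m);u=q.mean(0)[::-1];b=ray(c,*u,25);print(n,"brass",u,len(q),b)
    if pv is None: pv=ray(c,284.6,218.6,30)
    print(" brass ang",f(b,pv),[f(ray(c,*u,z),pv) for z in(20,35)])
    # arm centreline: bright unsaturated pixels per column, columns 295..335
    g=cv2.cvtColor(im,cv2.COLOR_BGR2GRAY).astype(float);L=[]
    for x in range(302,336,3):
        y0=218.6 if n=="top0" else 218.6-(x-284.6)*np.tan(np.radians(19.6))
        ys=np.arange(int(y0)-6,int(y0)+8);w=g[ys,x];w=np.clip(w-w.min()-.6*(np.ptp(w)),0,None);L.append((x,(ys*w).sum()/w.sum()))
    L=np.array(L);W=np.array([ray(c,*p,25) for p in L]);d=cv2.fitLine(W[:,:2].astype(np.float32),cv2.DIST_HUBER,0,.01,.01).ravel()
    s=np.sign(-d[1]);d[:2]*=s;print(" arm ang",np.degrees(np.arctan2(d[1],d[0])),"brass offset from line",d[0]*(b[1]-d[3])-d[1]*(b[0]-d[2]), "pivot off",d[0]*(pv[1]-d[3])-d[1]*(pv[0]-d[2]));print(L.round(1).tolist())
E
```

```text
top0 brass [352.23728814 188.69491525] 59 [ 581.30302818 -171.33809284   25.        ]
 brass ang -66.66892966052072 [np.float64(-66.64275756101829), np.float64(-66.7224567137952)]
 arm ang -89.50344 brass offset from line 66.59861066817608 pivot off 0.3298753247909218
[[302.0, 218.5], [305.0, 218.5], [308.0, 218.5], [311.0, 218.4], [314.0, 218.2], [317.0, 218.2], [320.0, 218.1], [323.0, 218.1], [326.0, 218.0], [329.0, 218.2], [332.0, 218.0], [335.0, 218.0]]
top3 brass [352.76595745 188.59574468] 47 [ 581.52392384 -172.56597005   25.        ]
 brass ang -66.76336541745019 [np.float64(-66.73720418204438), np.float64(-66.81686799626283)]
 arm ang -69.75672 brass offset from line 9.174085301912008 pivot off 0.19325412986734136
[[302.0, 211.6], [305.0, 212.9], [308.0, 210.1], [311.0, 208.6], [314.0, 207.5], [317.0, 206.4], [320.0, 205.2], [323.0, 204.2], [326.0, 203.0], [329.0, 201.9], [332.0, 200.8], [335.0, 199.6]]
```

Arm is 3.1° short, so the knob needs about 9° more.

```bash
python3 -m crank '[[0,0,0,4.5,8],[0,0,0,9,8],[0,0,0,9,8],[0,0,0,9,8],[0,0,0,9,8],[0,0,0,9,8]]'; python3 - <<'E'
from h import *
o=[]
c=env.read_camera("wrist");cv2.imwrite("pics/wrist4.png",c["img"]);x=c["img"][40:130,480:560]
cv2.imwrite("pics/r4.png",cv2.resize(x,(533,600),interpolation=cv2.INTER_CUBIC))
E
```

```text
t: 5.48
eef_pos: [497.6, 53.7, 61.7]
tcp_rot: [3.141, -0.001, -0.345]
ft_force: [0.3, -13.2, 3.4]
opening: 0.143
grip_force: 30.0
```

View pics/r4.png

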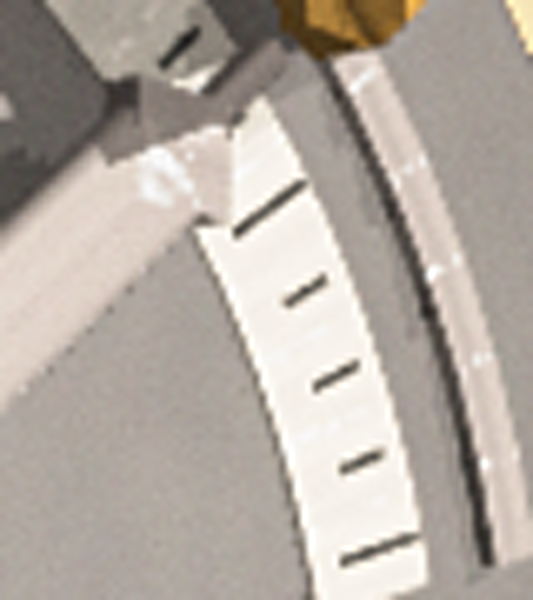

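The tip is at about (280,45) in the crop, right beside the brass. I'll take one last view to judge the alignment.

```bash
python3 - <<'E'
from h import *
c=env.read_camera("wrist");x=c["img"][15:75,490:560]
c2=env.read_camera("top");cv2.imwrite("pics/top4.png",c2["img"]);y=c2["img"][175:215,322:367]
a=cv2.resize(x,(525,450),interpolation=cv2.INTER_CUBIC);b=cv2.resize(y,(270,240),interpolation=cv2.INTER_CUBIC)
cv2.imwrite("pics/f5.png",np.hstack([a,np.pad(b,((0,210),(0,0),(0,0)))]))
im=c2["img"];g=cv2.cvtColor(im,cv2.COLOR_BGR2GRAY).astype(float);L=[]
for u in range(311,336,3):
    y0=218.6-(u-284.6)*np.tan(np.radians(22.7));ys=np.arange(int(y0)-6,int(y0)+8);w=g[ys,u];w=np.clip(w-w.min()-.6*np.ptp(w),0,None);L.append((u,(ys*w).sum()/w.sum()))
W=np.array([ray(c2,*p,25) for p in L]);d=cv2.fitLine(W[:,:2].astype(np.float32),cv2.DIST_HUBER,0,.01,.01).ravel();d[:2]*=np.sign(-d[1])
print(np.degrees(np.arctan2(d[1],d[0])),"brass off",d[0]*(-171.9-d[3])-d[1]*(581.4-d[2]),np.round(L,1).tolist())
E
```

```text
-68.36289 brass off 2.3831558 [[311.0, 206.9], [314.0, 205.6], [317.0, 204.3], [320.0, 202.9], [323.0, 201.6], [326.0, 200.2], [329.0, 199.0], [332.0, 198.1], [335.0, 197.6]]
```

View pics/f5.png

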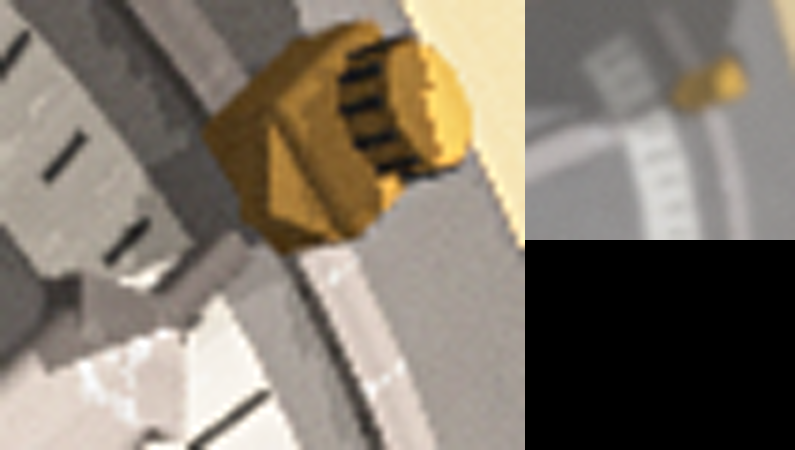

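```bash
python3 - <<'E'
from h import *
c=env.read_camera("wrist");P=lambda x,y,z:fray(c,490+(x-3.5)/7.5,15+(y-3.5)/7.5,z)
pv=np.array([513.7,-14.5]);f=lambda v:np.degrees(np.arctan2(v[1]-pv[1],v[0]-pv[0]))
for n,p in dict(tip=(248,240,25),screw36=(432,107,36),screw39=(432,107,39),rider=(242,205,25)).items():
    w=P(*p);print(n,w.round(1),f(w).round(2),np.linalg.norm(w[:2]-pv).round(1))
E
```

```text
tip [ 573.7 -152.7   25. ] -66.53 150.6
screw36 [ 582.9 -174.3   36. ] -66.58 174.1
screw39 [ 582.7 -170.8   39. ] -66.19 170.9
rider [ 577.1 -153.3   25. ] -65.46 152.6
```

The tip and the rider's screw lie on the same radius to within about 0.3° (under 1 mm). I'll release and lift clear.

```bash
python3 -m crank '[[0,0,0,0,45],[0,0,0,0,45],[0,0,0,0,45],[0,0,0,0,45],[0,0,0,0,45],[0,0,-25,0,45],[0,0,-60,0,45],[0,0,-100,0,45],[0,0,-100,0,45],[0,0,-100,0,45]]'; python3 - <<'E'
from h import *
c2=env.read_camera("top");cv2.imwrite("pics/top6.png",c2["img"]);im=c2["img"];g=cv2.cvtColor(im,cv2.COLOR_BGR2GRAY).astype(float)
for im in(im,cv2.imread("pics/top4.png")):
    g=cv2.cvtColor(im,cv2.COLOR_BGR2GRAY).astype(float);L=[]
    for u in range(311,330,3):
        y0=218.6-(u-284.6)*np.tan(np.radians(23));ys=np.arange(int(y0)-6,int(y0)+8);w=g[ys,u];w=np.clip(w-w.min()-.6*np.ptp(w),0,None);L.append((u,(ys*w).sum()/w.sum()))
    W=np.array([ray(c2,*p,25) for p in L]);d=cv2.fitLine(W[:,:2].astype(np.float32),cv2.DIST_HUBER,0,.01,.01).ravel();d[:2]*=np.sign(-d[1])
    print(np.degrees(np.arctan2(d[1],d[0])),"brass off",d[0]*(-171.9-d[3])-d[1]*(581.4-d[2]))
w=env.read_camera("wrist")["img"];cv2.imwrite("pics/w6.png",w)
E
```

```text
t: 6.52
eef_pos: [497.8, 54.8, 163.4]
tcp_rot: [-3.14, -0.004, -0.345]
ft_force: [-0.7, 0.1, -0.8]
opening: 0.473
grip_force: 0.0
-67.19948 brass off -0.13451385
-66.73274 brass off -0.12793541
```

The arm held its position after release, with the brass within 0.2 mm of the arm's line both before and after. I'm handing the job in.

```bash
python3 -c "
from cell import env
print(env.job_done())"
```

```text
the job is handed in; nothing more can be done
None
```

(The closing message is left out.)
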